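Feed one blank out of a touching row to the sliding stop

TASK

Four aluminium blanks lie side by side, touching, on the steel plate. Slide the one with the groove milled across its top straight out of the row, clear of the others and up to the sliding stop at the far end of the plate, and press it firmly but gently home against the stop for a moment so that it sits square, then leave it there. Keep it flat on the plate all the way, leave the other three blanks and the things around as they lie, and do not shove hard on the stop, which is only tightened by hand.

Things in the scene. Friction and masses are not known exactly. Their poses are not given: they have to be found in the camera images.
- grooved: The blank to feed: aluminium bar 100 x 40 x 25 mm (length along x, width along y), 0.2 to 0.35 kg, with a groove 24 mm wide, 12 mm deep milled across (along y) the middle of its top; the others have flat tops. It lies in any of the row's four places, its ends up to 10 mm before or behind its neighbours'. Origin: centre of the underside; +x points to the stop. Sliding it takes 0.5 to 1.5 N.
- plain1: One of the three plain aluminium blanks, solid bar 100 x 40 x 25 mm (length along x, width along y), about 0.27 kg, flat on the plate, long sides touching its neighbours' long sides. Origin: centre of the underside. To be left as it lies.
- plain2: One of the three plain aluminium blanks, solid bar 100 x 40 x 25 mm (length along x, width along y), about 0.27 kg, flat on the plate, long sides touching its neighbours' long sides. Origin: centre of the underside. To be left as it lies.
- plain3: One of the three plain aluminium blanks, solid bar 100 x 40 x 25 mm (length along x, width along y), about 0.27 kg, flat on the plate, long sides touching its neighbours' long sides. Origin: centre of the underside. To be left as it lies.
- plate: Dark, lightly oiled steel plate fixed to the bench, 370 x 220 x 8 mm. Origin: on the underside, 10 mm from the centre to the row side; +x runs along it from the row of blanks (near the robot) to the stop. The blanks lie side by side across y, 40.2 mm apart, middles at x = -80 to -90 mm, their length along x. Nothing stands behind the row; the plate is bare from the row to the stop.
- stop: Foot of the sliding stop: grey block 30 x 150 x 36 mm across the plate's far end, thumb screws on top. Origin: centre of its underside, at the plate's x = 155 mm; axes as the plate's. On two rods it carries a rigid steel fence square to x, 190 mm wide, 40 mm high. A push of 9 to 14 N on the blank, held for half a second, seats it; over 20 N on the fence at any time spoils the setting.
- fence_range (a point): Point fixed to the foot, 52.5 mm on its -x side, 20 mm above the plate: the middle of the fence's setting range, not the fence itself. The fence's face towards the blanks stands anywhere from 17.5 mm before to 17.5 mm beyond this point along x; where it was set by hand is not measured and must be found by touch or sight. Come up to it slowly, about 10 mm/s.
- can: Spray can, 64 mm across, 170 mm tall, standing right of the plate; leave alone. Origin: centre of the underside.
- hammer: Hammer lying on the bench left of the plate (+y); leave alone. Origin: underside, on the handle.
- tub: Clear open tub of screws, 130 x 100 x 60 mm, on the bench right of the plate; leave alone. Origin: centre of the underside.

How it is judged:
On the way, in this order (a step that is already met when the one before it is completed fails the run):
1. the grooved blank has been slid out past the far ends of the other blanks (x of grooved in the frame of plate above 0.024 m and distance of each of plain1, plain2, plain3 from where it was at the start of the episode below 0.006 m), for 0.05 s.
2. the grooved blank is pressed against the stop with at least 5 N for 0.3 s (contact force between grooved and stop above 5 N), for 0.3 s.
At the end, for the whole second after the job is handed in: The grooved blank lies flat and at rest, still touching the stop (over 0.02 N), its middle 30 to 76 mm past the plate origin and within 85 mm of its centre line, square within 0.07 rad; each plain blank is within 6 mm of where it lay and square within 0.07 rad (x of grooved in the frame of plate between 0.03 and 0.076 m and y of grooved in the frame of plate between -0.085 and 0.085 m and angle between the x axis of each of grooved, plain1, plain2, plain3 and the x axis of plate, either way round below 0.07 rad and angle between grooved's own z axis and vertical below 0.05 rad and z of grooved in the frame of plate below 0.011 m and linear speed of grooved below 0.01 m/s and contact force between grooved and stop above 0.02 N and distance of each of plain1, plain2, plain3 from where it was at the start of the episode below 0.006 m).
It fails at once if the stop is pushed with more than 20 N (contact force between stop and anything else above 20 N).
It fails at once if the grooved blank is lifted or tipped off the plate (z of grooved in the frame of plate above 0.015 m or angle between grooved's own z axis and vertical above 0.12 rad).
It fails at once if another blank is shifted by more than 6 mm (distance of any of plain1, plain2, plain3 from where it was at the start of the episode above 0.006 m).
It fails at once if the can, hammer or tub is moved by more than 15 mm (distance of any of can, hammer, tub from where it was at the start of the episode above 0.015 m).
It also fails if it takes over 54 s, if anything falls off the work surface, if the arm or the gripper's body presses on something with over 40 N, if the wrist force passes 120 N, or if a joint passes its speed limit or range.

ROBOT

A 6-joint arm with a two-finger parallel gripper is mounted at the origin on the work surface. World frame = base frame: x ahead of the robot, y to its left, z up, the work surface at z = 0. Lengths are in m, angles in rad, forces in N, time in s.
With the tool pointing down it reaches from about 0.2 to 0.875 m from the base axis. Payload 3.4 kg.
Tool frame: the origin (TCP) lies midway between the tips of the shut fingers; the grasp point (between the pads) lies r.grip_depth behind it (r.grip_depth is the distance from the TCP to the grasp point, in m); z points along the fingers, y is the direction in which the jaws open and shut (so a half turn about z gives the same grasp; the last joint's range is limited). The gripper opens to 94 mm and grips with 3 to 60 N. Pads are 16 mm wide; open, the fingers measure 119 mm over their backs; the gripper's body (75 mm by 177 mm) begins 78 mm behind the grasp point.
Start: joints at [1.068, 0.276, 1.505, -0, 1.361, -0.121], TCP at [0.214, 0.534, 0.205] pointing down, gripper open.
Joint ranges: [-2.89, 2.89], [-0.75, 2.08], [0.22, 2.7], [-1.18, 4.32], [0.11, 2.71], [-2.7, 2.7]. Speed limits (rad/s): [2.57, 2.57, 3.14, 3.14, 3.14, 3.14].

INTERFACE

Orientations are given as a unit quaternion [w, x, y, z].
In Python, from cell import r gives the robot as it stands.
- The arm moves only by the tool drive_tool, never from a script. Its argument "deltas" is a list of rows, each a list of 2 entries, a list of its own where there are three numbers: the shift along the tool's x, y, z in cm, then the turn, a rotation vector about the tool's x, y, z in degrees. A call has 1 to 8 rows; each row is the pose to reach, as a shift and turn from the pose commanded when the call began, along the tool's axes at that moment; what a row does not reach only later rows make up. A row lasts 1/12 s, in which the tool goes at most 41.7 mm and 7.16 degrees, less where a joint would pass 70% of its speed; a pose out of reach is approached as far as the arm can. A call with a gripper value outside its range is refused whole. "jaw" is the gripper's target within -1 to 1 (shut at 1, half-way at 0, fully open at -1), set as the call begins (left out, the last holds). The fingers move at their own pace and stop on an object; "newtons" is the grip in N (left out, the last holds). Time passes only in rows, so rows that repeat a pose let the fingers close. It gives the time, the measured TCP pose, the force and the opening at its end, in the units of the state.
- r.get_obs(): the state, without advancing time (a new reading comes with each control period).
- r.camera(name): name is "side" or "top"; returns a dict with "frame" (420x560x3 uint8, blue, green, red), "fx", "fy", "cx", "cy" (pixels), "k1" (the pictures are not rectified: a ray, as slopes to the right and down, at radius r is drawn at 1 + k1 r^2 times it, then the intrinsics apply), "rvec" (rotation vector, rad) and "tvec" (3), from world to camera coordinates, as OpenCV has them. Camera axes: x right, y down, z forward; pixel columns grow to the right and rows downward; lengths in m; the calibration is good to about 2 mm. A picture is of the moment at which its call begins. There is no depth.
- r.sign_off(): hands the job in, once; it reports no verdict.
Trained networks look in a picture, given as the dict that the camera call returned (one of the last four; its "shot" number tells which), for a name from the list of things; names that differ only in an ending like _2 or _b are one class to them, and where a whole thing is asked for, a point or a joint stands for the part that bears it (a point fixed in the world has none). Each returns a list of dicts, best first, with "score" (0 to 1); they miss things now and then, are a little off and sometimes report something else, mostly with a low value. They report only what shows in the picture. A call takes as long as a camera call.
- r.recognise(picture, target): "extent" ([left, top, right, bottom] in pixels, round what is visible of it).
- r.silhouettes(picture, target): "pixels" (420x560 bool, what is visible of it) and "extent" ([left, top, right, bottom] in pixels, round what is visible of it).
- r.landmark_of(picture, target): "centre" ([column, row] in pixels: a listed point, or the origin of a listed thing).
The state is a dict: "t": time; "q": joint angles; "dq": joint speeds; "joint_torque": joint torques, N m; "tcp_pos": TCP position; "eef_rot": TCP orientation; "force": force on the tool from outside, world axes, zero at the start; "moment": the same for the moment, N m; "gripper_width": finger opening in m.
Only numpy, scipy, OpenCV 4.12 (cv2) and the standard library are available. Lean on these libraries where they do the work, as an engineer would, in place of code of your own. Each camera call takes 0.05 s, during which the arm holds its last target. There are 200 camera calls.

## Working session

There is one attempt and no reset: what is moved stays moved. The work goes in short steps, Python scripts to look and compute and a tool call to move; the robot and the scene stay as the last step left them, time stands still between calls to the robot, and variables do not carry over. Pictures are saved under pics/ and viewed, about 8 in all and at most 12, crops included, and the job is handed in when it is done.

Besides the shell and the picture viewer there is one more tool, called after "Request:" as name(argument=value, ...) on one line, values as JSON. drive_tool: Moves the arm, as the interface text tells. Its arguments: {"type":"object","properties":{"deltas":{"type":"array"},"jaw":{"type":"number"},"newtons":{"type":"number"}},"required":["deltas"]}

```bash
mkdir -p pics; ls; cat > h.py <<'E'
import numpy as np, cv2
from cell import r
def ray(c,u,v):
    d=np.array([(u-c['cx'])/c['fx'],(v-c['cy'])/c['fy']]); s=d.copy()
    for _ in range(20): s=d/(1+c['k1']*(s@s))
    R=cv2.Rodrigues(np.array(c['rvec'],float))[0]; t=np.array(c['tvec'],float).ravel()
    return -R.T@t, R.T@np.array([s[0],s[1],1.])
def at(c,u,v,z):
    o,d=ray(c,u,v); return o+d*(z-o[2])/d[2]
def proj(c,P):
    R=cv2.Rodrigues(np.array(c['rvec'],float))[0]; p=R@np.array(P,float)+np.array(c['tvec'],float).ravel()
    s=p[:2]/p[2]; s=s*(1+c['k1']*(s@s)); return np.array([s[0]*c['fx']+c['cx'],s[1]*c['fy']+c['cy']])
E
python3 - <<'E'
from h import *
o=r.get_obs(); print(o,r.grip_depth)
for n in('top','side'):
    c=r.camera(n); cv2.imwrite(f'pics/{n}0.png',c['frame'])
    print(n,ray(c,280,210),c['fx'])
    for k,z in(('grooved',.008),('plain1',.008),('plate',0),('stop',.008),('fence_range',.028)):
        for l in r.landmark_of(c,k)[:4]: print(k,round(l['score'],2),np.round(l['centre'],1),at(c,*l['centre'],z).round(4))
E
```

```text
pics
{'t': 0.0, 'q': array([ 1.06801796e+00,  2.76593086e-01,  1.50609098e+00, -2.32997105e-05,
        1.36068192e+00, -1.21015759e-01]), 'dq': array([-0.00175648, -0.00032972, -0.00041604,  0.00104402,  0.00016089,
       -0.00130239]), 'joint_torque': array([ 9.22646395e-04, -4.04587340e+01, -2.37224650e+01,  7.03514367e-02,
        3.46045371e-02, -1.24015019e-04]), 'tcp_pos': array([0.21397611, 0.53311343, 0.20462262]), 'eef_rot': array([-2.61244701e-04,  1.89721793e-01,  9.81837489e-01, -8.47382996e-04]), 'force': array([-0.45952182,  0.24218913, -0.58776424]), 'moment': array([ 0.00214474, -0.02757167, -0.04901812]), 'gripper_width': 0.09419327081918202} 0.0188
top (array([0.42458119, 0.01186444, 1.23307538]), array([ 0.12915911,  0.01748988, -0.99175981])) 524.861515478151
grooved 0.74 [353.5 241.5] [ 0.5046 -0.1361  0.008 ]
plain1 0.83 [316.7 236.3] [ 0.5195 -0.0505  0.008 ]
plain1 0.74 [333.1 237.2] [ 0.5162 -0.0888  0.008 ]
plain1 0.65 [298.9 230.5] [ 0.5344 -0.0094  0.008 ]
plain1 0.43 [334.  202.5] [ 0.598  -0.0944  0.008 ]
plate 0.96 [334.4 200.2] [ 0.6047 -0.0962  0.    ]
plate 0.36 [124.1 253.1] [0.4927 0.4078 0.    ]
stop 0.81 [346.4 138.5] [ 0.7527 -0.1312  0.008 ]
fence_range 0.79 [342.4 156.8] [ 0.7032 -0.1172  0.028 ]
side (array([ 0.29008098, -0.84047528,  0.60764052]), array([ 0.30045272,  0.80771481, -0.50732277])) 383.95115975791975
grooved 0.83 [260.3 269.5] [ 0.5    -0.1366  0.008 ]
plain1 0.84 [258.7 252. ] [ 0.5181 -0.0675  0.008 ]
plain1 0.69 [262.  260.2] [ 0.5154 -0.1033  0.008 ]
plain1 0.69 [258.6 239.8] [ 0.5348 -0.0148  0.008 ]
plate 0.95 [288.  254.2] [ 0.5898 -0.0935  0.    ]
stop 0.78 [350.2 249.3] [ 0.7462 -0.142   0.008 ]
fence_range 0.89 [329.4 242.2] [ 0.6957 -0.1184  0.028 ]
fence_range 0.55 [281.7 340. ] [ 0.4661 -0.3738  0.028 ]
```

```bash
python3 - <<'E'
from h import *
c=cv2.imread('pics/top0.png')[110:290,230:440]; cv2.imwrite('pics/a.png',cv2.resize(c,None,fx=3.8,fy=3.3,interpolation=2) if 0 else cv2.resize(c,None,fx=3.3,fy=3.3,interpolation=2))
c=cv2.imread('pics/side0.png')[150:350,190:450]; cv2.imwrite('pics/b.png',cv2.resize(c,None,fx=3,fy=3,interpolation=2))
E
```

```text
(no output)
```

View pics/a.png

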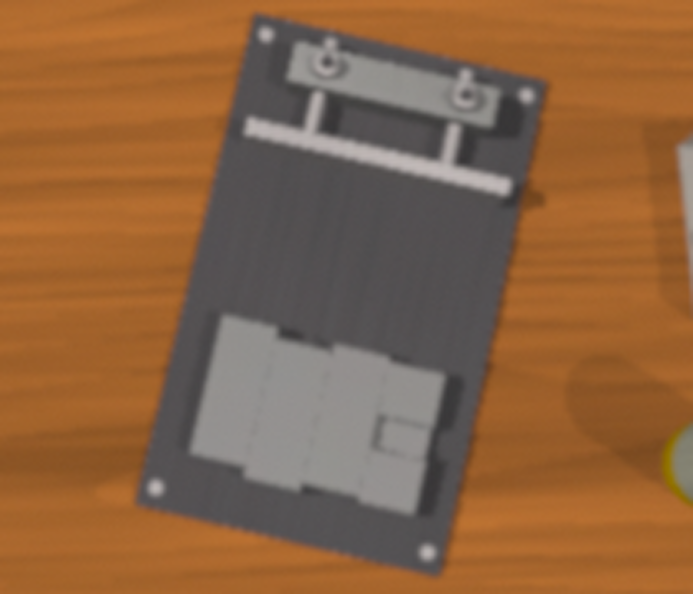

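View pics/b.png

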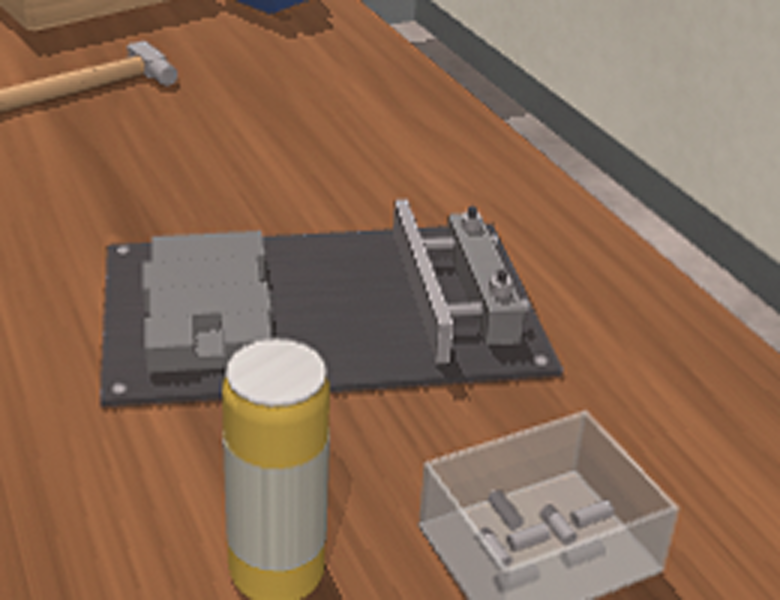

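The top crop shows the grooved blank outermost on the right, groove at about (404,436) in the crop. The plate corners and the fence's near top edge, (244,134) to (510,193), are clear. The side view shows the can standing close to the right of the row and the fence about mid-range.

```bash
cat >> h.py <<'E'
def tolocal(P): return T[:2,:2].T@(np.array(P)[:2]-T[:2,2])
E
python3 - <<'E'
from h import *
import h
c=r.camera('top')
A=lambda u,v,z: at(c,230+(u+.5)/3.3-.5,110+(v+.5)/3.3-.5,z)[:2]
TL,TR,BL,BR=[A(*p,.008) for p in((253,14),(548,82),(137,503),(440,576))]
x=(TL+TR-BL-BR); yaw=np.arctan2(x[1],x[0]); y=(TL+BL-TR-BR); print('yaw',yaw,np.arctan2(-y[0],y[1]),np.linalg.norm(x)/2,np.linalg.norm(y)/2)
R=np.array([[np.cos(yaw),-np.sin(yaw)],[np.sin(yaw),np.cos(yaw)]])
ctr=(TL+TR+BL+BR)/4; O=ctr-R@[.01,0]; print('plate',O)
L=lambda P:(R.T@(P-O)).round(4)
b=[A(*p,.033) for p in((445,374),(388,362),(358,500),(418,514))]
print('blank corners',[L(p) for p in b],'mean',sum(b)/4,L(sum(b)/4))
print('groove',[L(A(*p,.033)) for p in((375,413),(436,427),(374,447))])
print('groove back/front',[L(A(*p,.033)) for p in((410,418),(404,458))])
for z in(.048,.055): print('fence',z,[L(A(*p,z)) for p in((244,134),(510,193))])
s=r.camera('side')
for n,cc in(('top',c),('side',s)):
    for l in r.landmark_of(cc,'can')[:1]: print('can',l['score'],L(at(cc,*l['centre'],0)[:2]))
    print(r.recognise(cc,'can')[:1])
    l=r.landmark_of(cc,'fence_range')[0]; print(L(at(cc,*l['centre'],.028)[:2]))
from scipy.spatial.transform import Rotation as Ro
o=r.get_obs(); q=o['eef_rot']; print(Ro.from_quat(q[[1,2,3,0]]).as_matrix().round(3))
E
```

```text
yaw -0.26430516254828684 -0.2650925821727695 0.36733307806081233 0.2206098531226706
plate [ 0.60145054 -0.09357009]
blank corners [array([-0.0373, -0.0794]), array([-0.0382, -0.0388]), array([-0.1366, -0.0395]), array([-0.1365, -0.082 ])] mean [ 0.50168625 -0.12865457] [-0.0871 -0.0599]
groove [array([-0.0751, -0.0377]), array([-0.0749, -0.0812]), array([-0.0983, -0.0422])]
groove back/front [array([-0.0729, -0.0622]), array([-0.101 , -0.0642])]
fence 0.048 [array([0.0936, 0.0956]), array([ 0.0958, -0.0954])]
fence 0.055 [array([0.0919, 0.0954]), array([ 0.094 , -0.0945])]
can 0.68 [-0.0504 -0.2822]
[{'extent': [434.2, 233.4, 482.1, 266.6], 'score': 0.83}]
[ 0.0999 -0.0044]
can 0.73 [-0.057  -0.2828]
[{'extent': [262.6, 261.7, 299.8, 353.2], 'score': 0.72}]
[0.1081 0.0032]
[[-0.928  0.373  0.   ]
 [ 0.373  0.928  0.   ]
 [-0.     0.    -1.   ]]
```

Request:
drive_tool(deltas=[[[-4,-4,0],[0,0,-1]],[[-6.5,-6.5,0],[0,0,-1]],[[-9,-9,0],[0,0,-2]],[[-12,-12,0],[0,0,-3]],[[-15,-15,0],[0,0,-4]],[[-18,-18,0],[0,0,-5]],[[-21,-21,0],[0,0,-6]],[[-24,-24,0],[0,0,-6.7]]], jaw=1, newtons=20)

```text
t: 1.67
tcp_pos: [0.3454, 0.2253, 0.2058]
eef_rot: [0.0, 0.131, 0.991, 0.0]
force: [1.1, -0.3, -0.3]
gripper_width: 0.0442
```

```bash
cat >> h.py <<'E'
from scipy.spatial.transform import Rotation as Ro
YAW=-.2647; PO=np.array([.6015,-.0936]); PR=np.array([[np.cos(YAW),-np.sin(YAW)],[np.sin(YAW),np.cos(YAW)]])
def loc(p): return PR.T@(np.array(p)[:2]-PO)
def st(goal=None):
    o=r.get_obs(); M=Ro.from_quat(o['eef_rot'][[1,2,3,0]]).as_matrix()
    print('t',round(o['t'],2),'world',o['tcp_pos'].round(4),'local',loc(o['tcp_pos']).round(4),'yawerr deg',np.degrees(np.arctan2(M[1,1],M[0,1])-np.pi/2-YAW).round(2),'tilt',M[2].round(3),'F plate',np.append(PR.T@o['force'][:2],o['force'][2]).round(2),'w',o['gripper_width'].round(4),'q',o['q'].round(2))
    if goal is not None:
        g=np.append(PO+PR@goal[:2],goal[2]); print('tool delta cm',(M.T@(g-o['tcp_pos'])*100).round(2))
E
python3 -c "
from h import *
st([-.087,-.06,.12])"
```

```text
Traceback (most recent call last):
  File "h.py", line 19, in st
    print('t',round(o['t'],2),'world',o['tcp_pos'].round(4),'local',loc(o['tcp_pos']).round(4),'yawerr deg',np.degrees(np.arctan2(M[1,1],M[0,1])-np.pi/2-YAW).round(2),'tilt',M[2].round(3),'F plate',np.append(PR.T@o['force'][:2],o['force'][2]).round(2),'w',o['gripper_width'].round(4),'q',o['q'].round(2))
                                                                                                                                                                                                                                                                ^^^^^^^^^^^^^^^^^^^^^^^^
AttributeError: 'float' object has no attribute 'round'
```

```bash
sed -i "s/o\['gripper_width'\].round(4)/round(o['gripper_width'],4)/" h.py
python3 -c "
from h import *
st([-.087,-.06,.12])"
```

```text
t 1.67 world [0.3454 0.2253 0.2058] local [-0.3306  0.2408] yawerr deg 0.08 tilt [-0.001  0.001 -1.   ] F plate [ 1.12  0.01 -0.33] w 0.0442 q [ 0.41  0.03  1.81  0.    1.3  -0.9 ]
tool delta cm [-24.31 -30.12   8.58]
```

Request:
drive_tool(deltas=[[[-2.5,-3,0],[0,0,0]],[[-5,-6.2,0],[0,0,0]],[[-7.5,-9.4,0],[0,0,0]],[[-10,-12.6,1],[0,0,0]],[[-12.5,-15.8,2],[0,0,0]],[[-15,-19,3],[0,0,0]],[[-17.5,-22.2,4],[0,0,0]],[[-20,-25,5],[0,0,0]]])

```text
t: 2.33
tcp_pos: [0.4731, -0.069, 0.1553]
eef_rot: [0.0, 0.133, 0.991, -0.0]
force: [0.6, 1.1, -0.8]
gripper_width: 0.0005
```

```bash
python3 -c "
from h import *
st([-.087,-.06,.08])"
```

```text
t 2.33 world [ 0.4731 -0.069   0.1553] local [-0.1304 -0.0099] yawerr deg -0.07 tilt [-0.001 -0.    -1.   ] F plate [ 0.27  1.17 -0.84] w 0.0005 q [-0.29  0.17  1.78 -0.    1.19 -1.6 ]
tool delta cm [-4.34 -5.01  7.54]
```

Request:
drive_tool(deltas=[[[-1.5,-1.7,2],[0,0,0]],[[-3,-3.4,4],[0,0,0]],[[-4.2,-4.8,6],[0,0,0]],[[-4.2,-4.8,8],[0,0,0]],[[-4.2,-4.8,9.3],[0,0,0]],[[-4.2,-4.8,9.3],[0,0,0]],[[-4.2,-4.8,9.3],[0,0,0]]])

```text
t: 2.92
tcp_pos: [0.5003, -0.1238, 0.062]
eef_rot: [-0.001, 0.132, 0.991, 0.0]
force: [1.2, 0.0, 0.1]
gripper_width: 0.0003
```

```bash
python3 - <<'E'
from h import *
st([-.087,-.06,.035])
a=r.camera('top')['frame'][195:275,300:400]; b=r.camera('side')['frame'][205:295,205:305]
cv2.imwrite('pics/c.png',np.hstack([cv2.resize(a,(400,360),interpolation=2),cv2.resize(b,(400,360),interpolation=2)]))
E
```

```text
t 2.92 world [ 0.5003 -0.1238  0.062 ] local [-0.0897 -0.0556] yawerr deg -0.02 tilt [ 0.002  0.    -1.   ] F plate [1.12 0.33 0.09] w 0.0003 q [-0.38  0.31  1.84  0.    0.99 -1.68]
tool delta cm [-0.28 -0.44  2.7 ]
```

View pics/c.png

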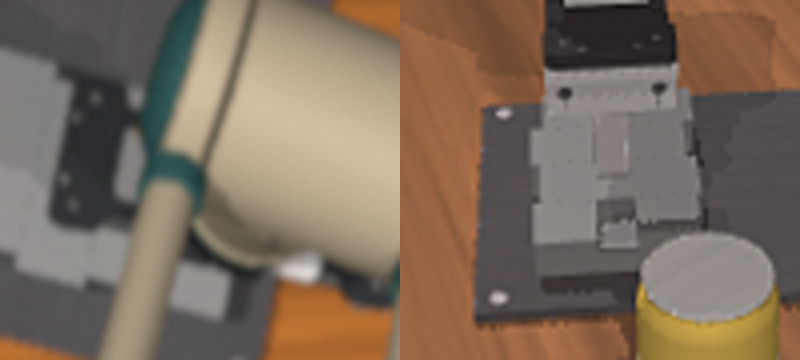

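The side crop shows the shut fingers lined up in x just above the groove: finger tip at about columns 598–628, groove at 602–638. I'll check those numbers in plate coordinates.

```bash
python3 - <<'E'
from h import *
s=r.camera('side')
B=lambda u,v,z:loc(at(s,205+(u-400+.5)/4-.5,205+(v+.5)/4-.5,z)).round(4)
print('groove floor front',B(602,248,.021),B(638,243,.021),'tip',B(598,170,.062),B(628,175,.062))
for z,x,y in((.021,-.099,-.08),(.021,-.075,-.08),(.062,-.0977,-.068),(.062,-.0817,-.068)):
    p=proj(s,[*(PO+PR@[x,y]),z]); print((p-205)*4+[400,0])
E
```

```text
groove floor front [-0.099 -0.072] [-0.0771 -0.0693] tip [-0.099  -0.0486] [-0.0813 -0.0554]
[600.94793353 254.97483027]
[641.01220266 252.48986021]
[599.82209887 187.66951704]
[626.87183159 186.08537739]
```

Request:
drive_tool(deltas=[[[-0.2,-0.45,0.5],[0,0,0]],[[-0.2,-0.45,1.5],[0,0,0]],[[-0.2,-0.45,2.2],[0,0,0]],[[-0.2,-0.45,2.5],[0,0,0]],[[-0.2,-0.45,2.7],[0,0,0]],[[-0.2,-0.45,2.8],[0,0,0]],[[-0.2,-0.45,2.9],[0,0,0]],[[-0.2,-0.45,3.0],[0,0,0]]])

```text
t: 3.73
tcp_pos: [0.5017, -0.1288, 0.0325]
eef_rot: [0.0, 0.132, 0.991, 0.0]
force: [-0.8, 0.5, -0.1]
gripper_width: 0.0004
```

```bash
python3 -c "
from h import *
st([-.087,-.06,.024])"
```

```text
t 3.73 world [ 0.5017 -0.1288  0.0325] local [-0.0872 -0.0601] yawerr deg -0.01 tilt [-0.  0. -1.] F plate [-0.93  0.27 -0.07] w 0.0004 q [-0.39  0.35  1.88  0.    0.91 -1.69]
tool delta cm [-0.02  0.01  0.85]
```

Request:
drive_tool(deltas=[[[0,0,0.1],[0,0,0]],[[0,0,0.2],[0,0,0]],[[0,0,0.3],[0,0,0]],[[0,0,0.4],[0,0,0]],[[0,0,0.5],[0,0,0]],[[0,0,0.6],[0,0,0]],[[0,0,0.7],[0,0,0]],[[0,0,0.8],[0,0,0]]])

```text
t: 4.4
tcp_pos: [0.5015, -0.1287, 0.0244]
eef_rot: [0.0, 0.132, 0.991, 0.0]
force: [-0.3, -0.5, 0.6]
gripper_width: 0.0003
```

Request:
drive_tool(deltas=[[[-0.15,0,0],[0,0,0]],[[-0.3,0,0],[0,0,0]],[[-0.4,0,0],[0,0,0]],[[-0.5,0,0],[0,0,0]],[[-0.7,0,0],[0,0,0]],[[-0.9,0,0],[0,0,0]],[[-1.2,0,0],[0,0,0]],[[-1.5,0,0],[0,0,0]]])

```text
t: 5.07
tcp_pos: [0.5163, -0.1327, 0.0245]
eef_rot: [0.0, 0.132, 0.991, 0.0]
force: [-0.4, 0.5, -0.5]
gripper_width: 0.0008
```

```bash
python3 - <<'E'
from h import *
st()
a=r.camera('top')['frame'][195:275,300:400]; b=r.camera('side')['frame'][205:295,205:305]
cv2.imwrite('pics/d.png',np.hstack([cv2.resize(a,(400,360),interpolation=2),cv2.resize(b,(400,360),interpolation=2)]))
E
```

```text
t 5.07 world [ 0.5163 -0.1327  0.0245] local [-0.072  -0.0601] yawerr deg -0.01 tilt [-0.  0. -1.] F plate [-0.49  0.35 -0.52] w 0.0008 q [-0.38  0.38  1.85  0.    0.91 -1.69]
```

View pics/d.png

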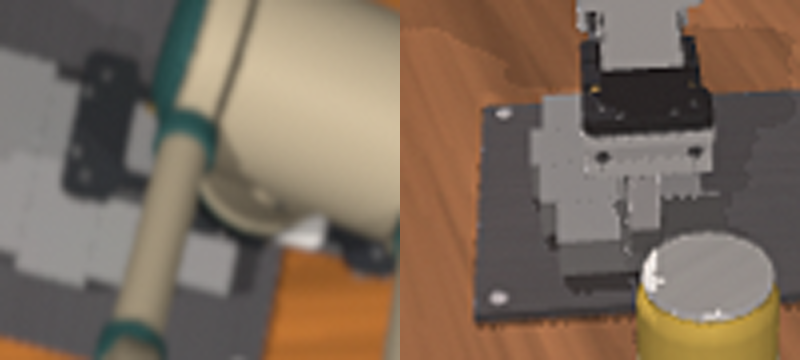

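The side crop shows the finger in the groove (tip at about (645,230)). The grooved blank has moved on about 10 mm and its neighbours are still in place. I'll keep sliding.

Request:
drive_tool(deltas=[[[-0.4,0,0],[0,0,0]],[[-0.8,0,0],[0,0,0]],[[-1.2,0,0],[0,0,0]],[[-1.6,0,0],[0,0,0]],[[-2.0,0,0],[0,0,0]],[[-2.4,0,0],[0,0,0]],[[-2.8,0,0],[0,0,0]],[[-3.2,0,0],[0,0,0]]])

```text
t: 5.83
tcp_pos: [0.5472, -0.1411, 0.0244]
eef_rot: [-0.0, 0.132, 0.991, 0.0]
force: [0.2, 0.3, 0.1]
gripper_width: 0.0007
```

Request:
drive_tool(deltas=[[[-0.4,0,0],[0,0,0]],[[-0.8,0,0],[0,0,0]],[[-1.2,0,0],[0,0,0]],[[-1.6,0,0],[0,0,0]],[[-2.0,0,0],[0,0,0]],[[-2.4,0,0],[0,0,0]],[[-2.8,0,0],[0,0,0]],[[-3.2,0,0],[0,0,0]]])

```text
t: 6.5
tcp_pos: [0.5781, -0.1495, 0.0245]
eef_rot: [0.0, 0.132, 0.991, 0.0]
force: [-1.0, 0.0, 0.2]
gripper_width: 0.0005
```

Request:
drive_tool(deltas=[[[-0.4,0,0],[0,0,0]],[[-0.8,0,0],[0,0,0]],[[-1.2,0,0],[0,0,0]],[[-1.5,0,0],[0,0,0]],[[-1.8,0,0],[0,0,0]],[[-2.1,0,0],[0,0,0]],[[-2.3,0,0],[0,0,0]],[[-2.5,0,0],[0,0,0]]])

```text
t: 7.17
tcp_pos: [0.602, -0.156, 0.0244]
eef_rot: [-0.0, 0.132, 0.991, 0.0]
force: [-1.1, 0.9, 0.5]
gripper_width: 0.0005
```

```bash
python3 - <<'E'
from h import *
st()
a=r.camera('top')['frame'][150:270,280:400]; b=r.camera('side')['frame'][205:305,220:350]
cv2.imwrite('pics/e.png',np.hstack([cv2.resize(a,(360,400),interpolation=2),cv2.resize(b,(440,400),interpolation=2)]))
E
```

```text
t 7.17 world [ 0.602  -0.156   0.0244] local [ 0.0168 -0.0601] yawerr deg -0.01 tilt [ 0.  0. -1.] F plate [-1.29  0.55  0.5 ] w 0.0005 q [-0.37  0.49  1.65  0.    1.   -1.67]
```

View pics/e.png

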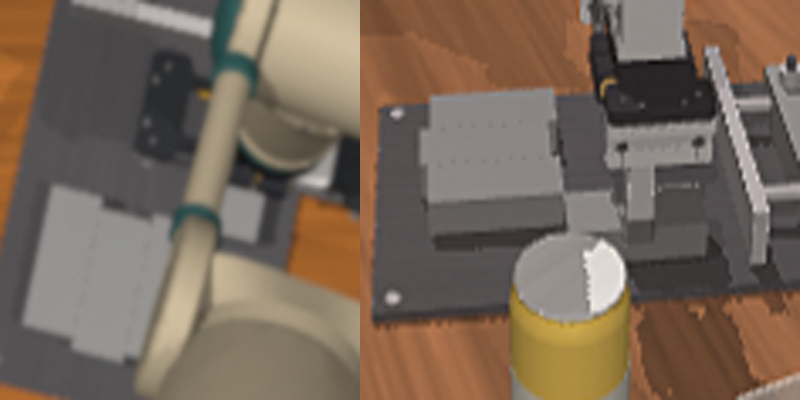

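The side crop shows the grooved blank clear of the row and flat, with a gap of roughly 30 mm to the fence. The three plain blanks look unmoved.

Request:
drive_tool(deltas=[[[-0.2,0,0],[0,0,0]],[[-0.4,0,0],[0,0,0]],[[-0.6,0,0],[0,0,0]],[[-0.8,0,0],[0,0,0]],[[-1.0,0,0],[0,0,0]],[[-1.2,0,0],[0,0,0]],[[-1.35,0,0],[0,0,0]],[[-1.45,0,0],[0,0,0]]])

```text
t: 7.93
tcp_pos: [0.6161, -0.1598, 0.0244]
eef_rot: [0.0, 0.132, 0.991, 0.0]
force: [-0.5, 0.5, 0.3]
gripper_width: 0.0005
```

Request:
drive_tool(deltas=[[[-0.08,0,0],[0,0,0]],[[-0.16,0,0],[0,0,0]],[[-0.24,0,0],[0,0,0]],[[-0.32,0,0],[0,0,0]],[[-0.4,0,0],[0,0,0]],[[-0.48,0,0],[0,0,0]],[[-0.56,0,0],[0,0,0]],[[-0.64,0,0],[0,0,0]]])

```text
t: 8.6
tcp_pos: [0.6221, -0.1614, 0.0244]
eef_rot: [0.0, 0.132, 0.991, 0.0]
force: [-0.5, 0.2, 0.0]
gripper_width: 0.0005
```

```bash
python3 - <<'E'
from h import *
st()
s=r.camera('side'); b=s['frame'][205:285,270:370]
cv2.imwrite('pics/f.png',cv2.resize(b,(800,600),interpolation=2)[:,:])
E
```

```text
t 8.6 world [ 0.6221 -0.1614  0.0244] local [ 0.0376 -0.0601] yawerr deg -0.01 tilt [ 0.  0. -1.] F plate [-0.5   0.04  0.02] w 0.0005 q [-0.36  0.52  1.6   0.    1.03 -1.67]
```

View pics/f.png

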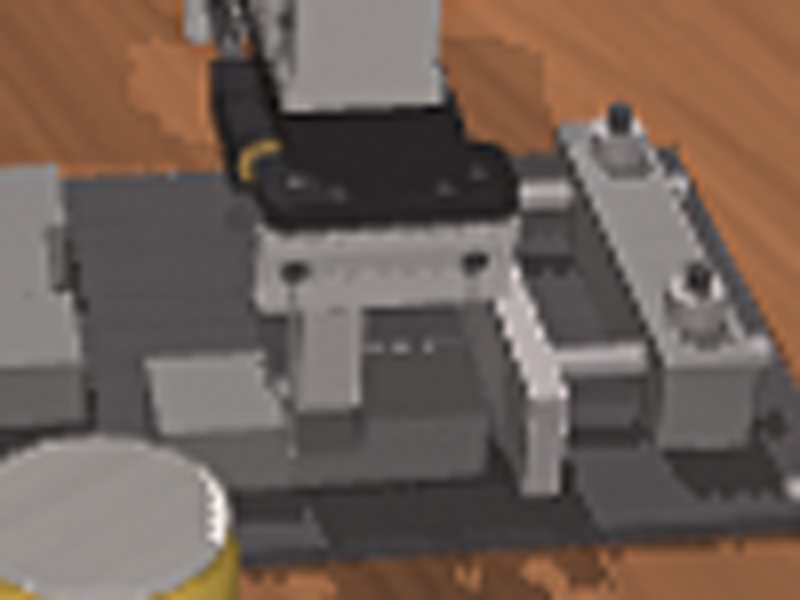

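The blank lies flat with its front face (column 490) about 5–10 mm short of the fence (column 525 at its near end), and the gripper body clears the fence. I'll creep in with short calls and watch the force.

Request:
drive_tool(deltas=[[[-0.08,0,0],[0,0,0]],[[-0.16,0,0],[0,0,0]],[[-0.24,0,0],[0,0,0]],[[-0.32,0,0],[0,0,0]],[[-0.4,0,0],[0,0,0]]])

```text
t: 9.07
tcp_pos: [0.6259, -0.1625, 0.0245]
eef_rot: [0.0, 0.132, 0.991, 0.0]
force: [-1.3, 0.4, -0.5]
gripper_width: 0.0001
```

Request:
drive_tool(deltas=[[[-0.05,0,0],[0,0,0]],[[-0.1,0,0],[0,0,0]],[[-0.15,0,0],[0,0,0]]])

```text
t: 9.32
tcp_pos: [0.6274, -0.1629, 0.0245]
eef_rot: [-0.0, 0.132, 0.991, 0.0]
force: [-0.0, 0.1, 0.6]
gripper_width: 0.0005
```

Request:
drive_tool(deltas=[[[-0.05,0,0],[0,0,0]],[[-0.1,0,0],[0,0,0]],[[-0.1,0,0],[0,0,0]]])

```text
t: 9.57
tcp_pos: [0.6285, -0.1632, 0.0245]
eef_rot: [0.0, 0.132, 0.991, 0.0]
force: [-0.4, 0.5, -0.3]
gripper_width: 0.0003
```

Request:
drive_tool(deltas=[[[-0.05,0,0],[0,0,0]],[[-0.1,0,0],[0,0,0]],[[-0.1,0,0],[0,0,0]]])

```text
t: 9.82
tcp_pos: [0.6294, -0.1634, 0.0245]
eef_rot: [0.0, 0.132, 0.991, 0.0]
force: [-0.8, 1.1, -0.6]
gripper_width: 0.0002
```

Request:
drive_tool(deltas=[[[-0.05,0,0],[0,0,0]],[[-0.1,0,0],[0,0,0]],[[-0.1,0,0],[0,0,0]]])

```text
t: 10.07
tcp_pos: [0.6304, -0.1637, 0.0245]
eef_rot: [0.0, 0.132, 0.991, 0.0]
force: [-0.1, 0.1, 0.2]
gripper_width: 0.0007
```

Request:
drive_tool(deltas=[[[-0.05,0,0],[0,0,0]],[[-0.05,0,0],[0,0,0]]])

```text
t: 10.23
tcp_pos: [0.6305, -0.1637, 0.0244]
eef_rot: [-0.0, 0.132, 0.991, 0.0]
force: [-2.1, 0.8, 0.8]
gripper_width: 0.0005
```

Request:
drive_tool(deltas=[[[0,0,0],[0,0,0]],[[0,0,0],[0,0,0]]])

```text
t: 10.4
tcp_pos: [0.6305, -0.1637, 0.0245]
eef_rot: [-0.0, 0.132, 0.991, 0.0]
force: [-0.4, 0.3, 0.5]
gripper_width: 0.0002
```

Request:
drive_tool(deltas=[[[-0.02,0,0],[0,0,0]],[[-0.03,0,0],[0,0,0]],[[-0.03,0,0],[0,0,0]]])

```text
t: 10.65
tcp_pos: [0.6305, -0.1637, 0.0244]
eef_rot: [-0.001, 0.132, 0.991, 0.0]
force: [-2.5, 1.4, 1.4]
gripper_width: 0.0007
```

Request:
drive_tool(deltas=[[[-0.03,0,0],[0,0,0]],[[-0.04,0,0],[0,0,0]],[[-0.04,0,0],[0,0,0]]])

```text
t: 10.9
tcp_pos: [0.6305, -0.1637, 0.0244]
eef_rot: [-0.001, 0.132, 0.991, 0.0]
force: [-5.1, 0.2, 2.9]
gripper_width: 0.0004
```

```bash
python3 -c "
from h import *
st()"
```

```text
t 10.9 world [ 0.6305 -0.1637  0.0244] local [ 0.0464 -0.0601] yawerr deg -0.01 tilt [ 0.002  0.    -1.   ] F plate [-4.99 -1.19  2.9 ] w 0.0004 q [-0.36  0.53  1.58 -0.    1.04 -1.67]
```

Request:
drive_tool(deltas=[[[-0.03,0,0],[0,0,0]],[[-0.05,0,0],[0,0,0]],[[-0.05,0,0],[0,0,0]]])

```text
t: 11.15
tcp_pos: [0.6306, -0.1637, 0.0243]
eef_rot: [-0.001, 0.132, 0.991, 0.0]
force: [-4.9, 1.3, 3.6]
gripper_width: 0.0006
```

Request:
drive_tool(deltas=[[[-0.02,0,0],[0,0,0]],[[-0.02,0,0],[0,0,0]],[[-0.02,0,0],[0,0,0]]])

```text
t: 11.4
tcp_pos: [0.6305, -0.1637, 0.0243]
eef_rot: [-0.002, 0.132, 0.991, 0.0]
force: [-5.3, 2.0, 4.5]
gripper_width: 0.0001
```

Request:
drive_tool(deltas=[[[-0.03,0,0],[0,0,0]],[[-0.06,0,0],[0,0,0]],[[-0.06,0,0],[0,0,0]]])

```text
t: 11.65
tcp_pos: [0.6306, -0.1637, 0.0242]
eef_rot: [-0.002, 0.132, 0.991, 0.0]
force: [-6.7, 1.4, 4.7]
gripper_width: 0.0002
```

Request:
drive_tool(deltas=[[[-0.03,0,0],[0,0,0]],[[-0.05,0,0],[0,0,0]],[[-0.05,0,0],[0,0,0]]])

```text
t: 11.9
tcp_pos: [0.6306, -0.1637, 0.0242]
eef_rot: [-0.003, 0.132, 0.991, 0.0]
force: [-7.1, 1.9, 4.8]
gripper_width: 0.0005
```

Request:
drive_tool(deltas=[[[-0.04,0,0],[0,0,0]],[[-0.08,0,0],[0,0,0]],[[-0.08,0,0],[0,0,0]]])

```text
t: 12.15
tcp_pos: [0.6306, -0.1637, 0.0241]
eef_rot: [-0.003, 0.132, 0.991, 0.001]
force: [-8.6, 2.3, 5.3]
gripper_width: 0.0006
```

Request:
drive_tool(deltas=[[[-0.03,0,0],[0,0,0]],[[-0.03,0,0],[0,0,0]]])

```text
t: 12.32
tcp_pos: [0.6306, -0.1636, 0.024]
eef_rot: [-0.004, 0.132, 0.991, 0.001]
force: [-8.3, 1.2, 5.5]
gripper_width: 0.0007
```

Request:
drive_tool(deltas=[[[-0.04,0,0],[0,0,0]],[[-0.08,0,0],[0,0,0]],[[-0.08,0,0],[0,0,0]],[[-0.08,0,0],[0,0,0]]])

```text
t: 12.65
tcp_pos: [0.6306, -0.1637, 0.024]
eef_rot: [-0.004, 0.132, 0.991, 0.001]
force: [-10.1, 1.6, 5.8]
gripper_width: 0.0005
```

Request:
drive_tool(deltas=[[[-0.02,0,0],[0,0,0]],[[-0.02,0,0],[0,0,0]],[[-0.02,0,0],[0,0,0]],[[-0.02,0,0],[0,0,0]]])

```text
t: 12.98
tcp_pos: [0.6306, -0.1636, 0.024]
eef_rot: [-0.005, 0.132, 0.991, 0.001]
force: [-10.7, 2.5, 7.0]
gripper_width: 0.0006
```

Request:
drive_tool(deltas=[[[0,0,0],[0,0,0]],[[0,0,0],[0,0,0]],[[0,0,0],[0,0,0]],[[0,0,0],[0,0,0]],[[0,0,0],[0,0,0]]])

```text
t: 13.4
tcp_pos: [0.6306, -0.1636, 0.024]
eef_rot: [-0.005, 0.132, 0.991, 0.001]
force: [-10.6, 2.4, 6.7]
gripper_width: 0.0008
```

```bash
python3 -c "
from h import *
st()"
```

```text
t 13.4 world [ 0.6306 -0.1636  0.024 ] local [ 0.0464 -0.06  ] yawerr deg 0.01 tilt [ 0.009  0.    -1.   ] F plate [-10.84  -0.5    6.73] w 0.0008 q [-0.36  0.53  1.57 -0.    1.05 -1.67]
```

About 10.9 N has been held for well over 0.5 s. Now I'll release slowly.

Request:
drive_tool(deltas=[[[0.06,0,0],[0,0,0]],[[0.12,0,0],[0,0,0]],[[0.18,0,0],[0,0,0]],[[0.24,0,0],[0,0,0]],[[0.3,0,0],[0,0,0]],[[0.35,0,0],[0,0,0]],[[0.4,0,0],[0,0,0]],[[0.4,0,0],[0,0,0]]])

```text
t: 14.07
tcp_pos: [0.6306, -0.1636, 0.024]
eef_rot: [-0.001, 0.132, 0.991, 0.0]
force: [-3.9, 1.4, -0.1]
gripper_width: 0.0001
```

```bash
python3 -c "
from h import *
st()"
```

```text
t 14.07 world [ 0.6306 -0.1636  0.024 ] local [ 0.0464 -0.06  ] yawerr deg -0.01 tilt [ 0.002  0.    -1.   ] F plate [-4.11  0.31 -0.09] w 0.0001 q [-0.36  0.53  1.58  0.    1.04 -1.67]
```

Request:
drive_tool(deltas=[[[0.02,0,0],[0,0,0]],[[0.04,0,0],[0,0,0]],[[0.06,0,0],[0,0,0]],[[0.08,0,0],[0,0,0]],[[0.1,0,0],[0,0,0]],[[0.12,0,0],[0,0,0]],[[0.14,0,0],[0,0,0]],[[0.16,0,0],[0,0,0]]])

```text
t: 14.73
tcp_pos: [0.6305, -0.1638, 0.0247]
eef_rot: [0.001, 0.132, 0.991, -0.0]
force: [-1.8, 1.3, -0.9]
gripper_width: 0.0004
```

Request:
drive_tool(deltas=[[[0.03,0,0],[0,0,0]],[[0.06,0,0],[0,0,0]],[[0.1,0,0],[0,0,0]],[[0.15,0,0],[0,0,0]],[[0.2,0,0],[0,0,0]],[[0.25,0,0],[0,0,0]],[[0.25,0,0],[0,0,0]],[[0.25,0,0],[0,0,0]]])

```text
t: 15.4
tcp_pos: [0.6276, -0.163, 0.0246]
eef_rot: [0.0, 0.132, 0.991, -0.0]
force: [-0.0, -0.7, 0.2]
gripper_width: 0.0001
```

```bash
python3 -c "
from h import *
st()"
```

```text
t 15.4 world [ 0.6276 -0.163   0.0246] local [ 0.0433 -0.0601] yawerr deg -0.01 tilt [-0.001  0.    -1.   ] F plate [ 0.16 -0.63  0.21] w 0.0001 q [-0.36  0.52  1.59  0.    1.03 -1.67]
```

Request:
drive_tool(deltas=[[[0.05,0,-0.2],[0,0,0]],[[0.05,0,-0.5],[0,0,0]],[[0.05,0,-1.0],[0,0,0]],[[0.05,0,-2],[0,0,0]],[[0.05,0,-4],[0,0,0]],[[0.05,0,-7],[0,0,0]],[[0.05,0,-10],[0,0,0]],[[0.05,0,-13],[0,0,0]]])

```text
t: 16.07
tcp_pos: [0.6268, -0.1627, 0.1567]
eef_rot: [0.0, 0.132, 0.991, -0.0]
force: [-0.3, -0.2, -0.5]
gripper_width: 0.0008
```

Request:
drive_tool(deltas=[[[4,2,0],[0,0,0]],[[8,5,0],[0,0,0]],[[10,8,0],[0,0,0]],[[12,11,0],[0,0,0]],[[14,14,0],[0,0,0]],[[16,17,0],[0,0,0]],[[18,20,0],[0,0,0]],[[18,22,0],[0,0,0]]])

```text
t: 16.73
tcp_pos: [0.5071, 0.0998, 0.1558]
eef_rot: [-0.001, 0.131, 0.991, 0.001]
force: [-0.7, -0.5, -0.4]
gripper_width: 0.0007
```

```bash
python3 - <<'E'
from h import *
st()
a=r.camera('top')['frame'][120:280,250:400]; b=r.camera('side')['frame'][205:285,260:360]
cv2.imwrite('pics/g.png',np.hstack([cv2.resize(a,(400,427),interpolation=2),cv2.resize(b,(400,427),interpolation=2)]))
E
```

```text
t 16.73 world [0.5071 0.0998 0.1558] local [-0.1417  0.162 ] yawerr deg 0.1 tilt [ 0.002  0.001 -1.   ] F plate [-0.54 -0.69 -0.38] w 0.0007 q [ 0.06  0.22  1.71  0.    1.21 -1.25]
```

View pics/g.png

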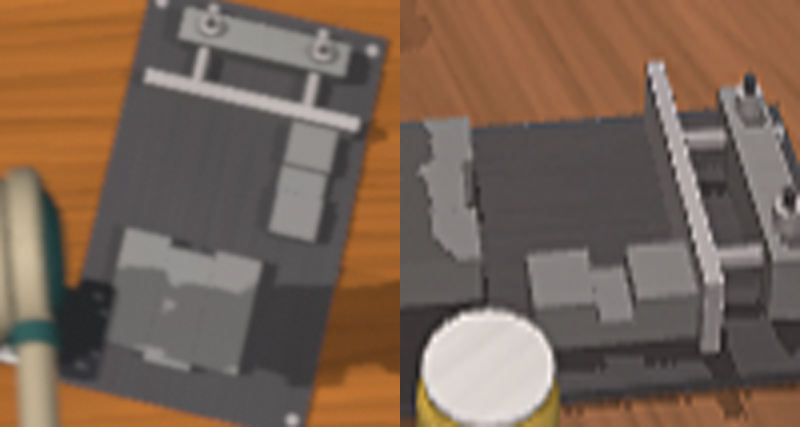

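The final view shows the blank flat, square and up against the fence, at about (300,130) in the top crop. No gap shows in the side crop, and the other three blanks are in place. I'll hand in.

```bash
python3 -c "
from h import *
print(r.sign_off()); st()"
```

```text
the job is handed in; nothing more can be done
None
the job is handed in; nothing more can be done
```

I slid the grooved blank out of the row and pressed it home against the fence. I then let off slowly, lifted out and handed in at about 17 s; no verdict was reported. I pushed with the shut fingers inside the groove.

- **Press:** the wrist sensor showed about 10.9 N for at least 0.4 s. It read at least 10 N in every sample over about 0.75 s. The highest reading I saw was about 11 N, against the 20 N limit on the fence.
- **Position:** the blank's middle ended about 42 mm past the plate origin and 60 mm off the centre line, worked out from the tool position.
- **Final pictures:** the blank lies flat and square, with no visible gap to the fence. The other three blanks look where they were, and the can was never approached. I did not re-measure the three blanks, and the last crops did not show the hammer or tub.
- **Unconfirmed:** I could not measure the small remaining contact force on the fence after letting go. The tool stayed at its contact position until the load had nearly gone, so I saw no sign of the blank springing back.

My first state printout failed on a formatting slip, which I fixed. My camera estimate of where the fence stood was about 2 mm further out than the touch showed.

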